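# Put the eyelet dies away

## Robot

A 6-joint arm with a two-finger parallel gripper is mounted at the origin on the work surface. World frame = base frame: x ahead of the robot, y to its left, z up, the work surface at z = 0. Lengths are in mm, angles in rad, forces in N, time in s.
With the tool pointing down it reaches from about 400 to 925 mm from the base axis. Payload 12.5 kg.
Tool frame: the origin (TCP) lies midway between the tips of the shut fingers; the grasp point (between the pads) lies 19 mm behind it; z points along the fingers, y is the line along which they close (so a half turn about z gives the same grasp; the last joint's range is limited). The gripper opens to 95 mm and grips with 3 to 60 N. Pads are 20 mm wide; open, the fingers measure 119 mm over their backs; the gripper's body (75 mm by 180 mm) begins 59 mm behind the grasp point.
Start: joints at [1.14, 0.491, 1.559, -0, 1.092, -0.106], TCP at [199.433, 592.346, 214.661] pointing down, gripper open.
Joint ranges: [-3.1, 3.1], [-0.84, 2.19], [0.05, 2.79], [-1.13, 4.28], [0.06, 2.93], [-2.69, 2.69]. Speed limits (rad/s): [2.22, 2.22, 2.79, 3.14, 3.14, 3.14].

## Interface

Orientations are given as [roll, pitch, yaw] about the fixed x, y, z axes, in that order (R = Rz(yaw) Ry(pitch) Rx(roll)).
In Python, from cell import * gives the robot as it stands.
- The arm moves only by the tool servo_tool, never from a script. Its argument "moves" is one flat list of numbers, 5 for each row, row after row: the shift along the world's x, y, z as a fraction of full scale, then the turn about the world's z as a fraction of full scale, then the opening, from 0 (shut) to 1 (fully open). A call has 1 to 12 rows; each row is the pose to reach, as a shift and turn from the pose commanded when the call began, turning the shorter way round; what a row does not reach only later rows make up. Full scale, the value 1, is 400 mm for a shift and 180 degrees for a turn. A row lasts 1/12 s, in which the tool goes at most 41.7 mm and 7.16 degrees, less where a joint would pass 70% of its speed; a pose out of reach is approached as far as the arm can. A call with a number of a shift or a turn outside -1 to 1 is refused whole. A call with a gripper value outside its range is refused whole. The fingers move at their own pace and stop on an object; the grip force is fixed at half the most. Time passes only in rows, so rows that repeat a pose let the fingers close. It gives the time, the measured TCP pose, the force, the opening and the grip force at its end, in the units of the state.
- state(): the state, without advancing time (a new reading comes with each control period).
- read_camera(name): name is "side" or "top"; returns (picture, depth): 384x512x3 uint8, blue, green, red; 384x512 float32, mm along the optical axis (not along the pixel's ray), 0 where there is no reading.
- get_calibration(name): a dict with "K" (3x3 intrinsics, pixels), "R" (3x3) and "t" (3): a world point X has camera coordinates R X + t. Camera axes: x right, y down, z forward; pixel columns grow to the right and rows downward; lengths in mm; the calibration is good to about 2 mm. A picture is of the moment at which its call begins. get_calibration takes no time and is no camera call.
- job_done(): hands the job in; it is judged then, once.
The state is a dict: "t": time; "joints": joint angles; "qvel": joint speeds; "tau": joint torques, N m; "eef_pos": TCP position; "tcp_rot": TCP orientation; "ft_force": force on the tool from outside, world axes, zero at the start; "moment": the same for the moment, N m; "opening": opening from 0.0 (shut) to 1.0 (fully open); "grip_force": force on a finger pad.
Only numpy, scipy, OpenCV 4.12 (cv2) and the standard library are available. Lean on these libraries where they do the work, as an engineer would, in place of code of your own. Each camera call takes 0.05 s, during which the arm holds its last target. There are 200 camera calls.

## Task

Take the stack of eyelet-setting dies apart and put each piece away: the copper die standing upright in the green case, the steel die centred on the steel-rimmed cork rest, the brass die centred on the brass-rimmed cork rest, and the beech block underneath them flat, centred and lengthways along the black rubber pad. Close the case's lid fully once the copper die is inside, and leave the open tin of grommets standing where it is.

Things in the scene. Friction and masses are not known exactly. Their poses are not given: they have to be found in the camera images.
- copper_die: copper-coloured solid disc, 28 mm diameter, 24 mm tall, about 130 g; at the start the top of the stack. Origin at the centre of its underside, z up.
- steel_die: bright steel solid disc, 44 mm diameter, 24 mm tall, about 280 g; in the stack under the copper die, on the brass die. Origin at the centre of its underside, z up.
- brass_die: yellow brass solid disc, 60 mm diameter, 24 mm tall, about 520 g; in the stack under the steel die, on the beech block. Origin at the centre of its underside, z up.
- block: pale beech block, 110 mm (its x) by 62 mm (its y) by 20 mm tall, about 110 g, lying on the bench as the bottom of the stack. Origin at the centre of its underside, z up. The pieces of the stack are loose and centred on one another to about 3 mm.
- pad: black rubber pad fixed on the bench, 142 mm (its x) by 94 mm (its y), 5 mm thick: the place of the beech block, long side along long side. Origin at the centre of its underside.
- steel_rest: flat round cork rest with a flush steel rim, fixed on the bench, 86 mm diameter over the 9 mm wide rim, cork 68 mm, 5 mm thick: the place of the steel die. Origin at the centre of its underside.
- brass_rest: flat round cork rest with a flush brass rim, fixed on the bench, 102 mm diameter over the 9 mm wide rim, cork 84 mm, 5 mm thick: the place of the brass die. Origin at the centre of its underside.
- case: green open case fixed on the bench with a grey inside, outside 130 mm (its x) by 120 mm (its y) by 36 mm tall without the lid, walls and floor 6 mm: the place of the copper die. Origin at the centre of its underside; its front faces its -x, the lid is hinged along the top of its far side, at x = +65 mm, z = 36.5 mm.
- case_lid (a joint): angle of the green case's lid, rad: 0 shut, 1.57 upright, at most 1.9 (leaning back); starts open at 1.65 to 1.85. Lid 130 mm long from the hinge, 120 mm wide, 8 mm thick. The hinge is stiff: the lid stays where it is left and must be pushed all the way shut (about 2 N). A brass knob stands 35 mm proud of its outer face, on its middle line, 100 mm from the hinge.
- tin: round open tin of copper grommets, 72 mm diameter, 28 mm tall, loose on the bench: a bystander, not to be moved. Origin at the centre of its underside.
There are look-alikes about, which are no part of the job. Of the things that look like the block, the middle-sized one is meant.

How it is judged:
By the outcome, as a careful person would: the job done as asked, in the order asked, and still so for the second after the job is handed in, with the robot touching nothing.
It also fails if it takes over 141 s, if anything falls off the work surface, if the arm or the gripper's body presses on something with over 40 N, if the wrist force passes 120 N, or if a joint passes its speed limit or range.

## Working session

There is one attempt and no reset: what is moved stays moved. The work goes in short steps, Python scripts to look and compute and a tool call to move; the robot and the scene stay as the last step left them, time stands still between calls to the robot, and variables do not carry over. Pictures are saved under pics/ and viewed, at most 14 in all, crops included, and the job is handed in when it is done.

Besides the shell and the picture viewer there is one more tool, called after "Request:" as name(argument=value, ...), one argument or row to a line, values as JSON. servo_tool: Moves the arm, as the interface text tells. Its arguments: {"type":"object","properties":{"moves":{"type":"array"}},"required":["moves"]}

```bash
ls; mkdir -p pics; python3 - <<'E'
from cell import *
import cv2, numpy as np
for n in ("top","side"):
    p,d=read_camera(n); cv2.imwrite(f"pics/{n}0.png",p); np.save(f"{n}0.npy",d)
    c=get_calibration(n); print(n,c["K"],c["R"],c["t"], -c["R"].T@c["t"])
print(state())
E
```

```text
pics
top [[407.50971272   0.         255.14681339]
 [  0.         407.50971272 192.24713052]
 [  0.           0.           1.        ]] [[-0.02378551 -0.99950034 -0.02081625]
 [-0.99770391  0.02505323 -0.06292255]
 [ 0.06341263  0.01927181 -0.9978013 ]] [  23.86565508  470.42563104 1378.04702353] [ 382.52756501  -14.48940282 1405.11428792]
side [[487.87868977   0.         261.33758185]
 [  0.         487.87868977 188.34135567]
 [  0.           0.           1.        ]] [[ 0.94202873 -0.33506935 -0.017618  ]
 [-0.20757689 -0.54072833 -0.81518385]
 [ 0.26361657  0.7715837  -0.57893428]] [-417.47769609  167.09237594 1149.29958661] [ 124.98608278 -936.31322746  794.22480936]
{'t': 0.1, 'joints': array([ 1.14038581e+00,  4.91498617e-01,  1.55935733e+00,  7.28558618e-06,
        1.09171931e+00, -1.05607500e-01]), 'qvel': array([-2.37685126e-04, -1.97546876e-03, -2.50409054e-03, -2.90126741e-05,
        1.11803934e-03,  1.92929879e-04]), 'tau': array([ 2.88601739e-03, -6.13624620e+01, -2.58606255e+01,  6.93967799e-02,
        4.70084965e-02, -9.86637451e-05]), 'eef_pos': array([199.34681291, 592.1405818 , 214.13133716]), 'tcp_rot': array([-3.14061620e+00, -1.10003649e-04,  2.81678622e+00]), 'ft_force': array([-0.0483975 , -0.2436702 , -0.27538621]), 'moment': array([0.01939434, 0.04072563, 0.02304317]), 'grip_force': 0.0, 'opening': 1.001371471867048}
```

View pics/top0.png

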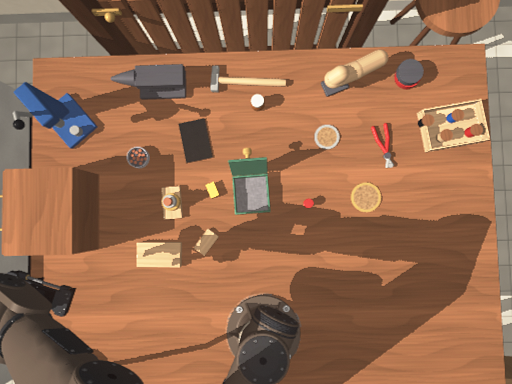

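View pics/side0.png

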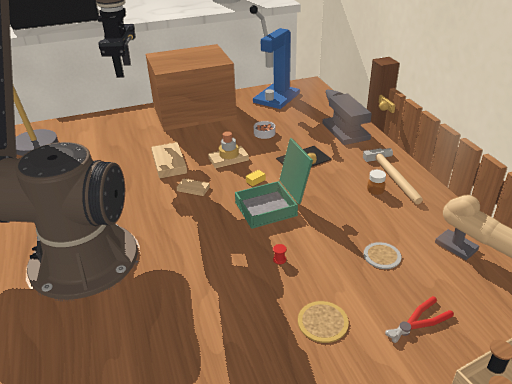

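Top view: stack at (171,203), tin (138,157), pad (196,140), case (251,193) with its lid up at row 167, steel rest (327,137), brass rest (366,197). A tall box stands at the left, columns 0–98. Next I'll measure these with masks.

```bash
cat > h.py <<'E'
import cv2, numpy as np
from cell import *
CAL={n:get_calibration(n) for n in ("top","side")}
def ray(n,uv,z):
    c=CAL[n]; o=-c["R"].T@c["t"]; d=c["R"].T@np.linalg.inv(c["K"])@np.array([uv[0],uv[1],1.0])
    return (o+d*(z-o[2])/d[2])
def rays(n,pts,z): return np.array([ray(n,p,z) for p in pts])
def proj(n,X):
    c=CAL[n]; q=c["K"]@(c["R"]@np.asarray(X,float)+c["t"]); return q[:2]/q[2]
def cloud(n,d):
    c=CAL[n]; v,u=np.mgrid[:384,:512]; K=c["K"]
    P=np.stack([(u-K[0,2])/K[0,0]*d,(v-K[1,2])/K[1,1]*d,d],-1)
    return (P-c["t"])@c["R"]
def blobs(m,box,amin=15):
    """components of mask m within box (u0,v0,u1,v1)"""
    k=np.zeros(m.shape,np.uint8); u0,v0,u1,v1=box; k[v0:v1,u0:u1]=m[v0:v1,u0:u1]
    cs,_=cv2.findContours(k,cv2.RETR_EXTERNAL,cv2.CHAIN_APPROX_NONE)
    return sorted([c for c in cs if cv2.contourArea(c)>amin],key=cv2.contourArea,reverse=True)
def snap(n,name):
    p,d=read_camera(n); cv2.imwrite(f"pics/{name}.png",p); return p,d
E
python3 - <<'E'
from h import *
t=cv2.imread("pics/top0.png"); s=cv2.imread("pics/side0.png")
a=cv2.resize(t[120:280,120:280],None,fx=3.7,fy=3.7,interpolation=cv2.INTER_CUBIC)
cv2.imwrite("pics/c_top.png",a)
cv2.imwrite("pics/c_side.png",cv2.resize(s[110:230,140:340],None,fx=4,fy=4,interpolation=cv2.INTER_CUBIC))
d=np.load("top0.npy"); P=cloud("top",d)
for n,uv in dict(stack=(171,202),tin=(138,157),pad=(196,140),casefl=(253,195),srest=(327,137),brest=(366,197),box=(40,210),big=(158,254),small=(206,242),bench=(290,250),yellow=(213,189),red=(309,203),lidtop=(249,160),block=(165,213)).items(): print(n,P[uv[1],uv[0]].round(1))
E
```

```text
stack [441.4 285.2  87.2]
tin [602.  412.3  22.2]
pad [658.7 214.    5.9]
casefl [461.7  19.9  13.9]
srest [ 656.6 -240.4    6. ]
brest [ 445.7 -366.3    4.9]
box [422.2 654.1 198. ]
big [269.8 344.4  28.7]
small [305.7 183.2  17.5]
bench [ 271.3 -101.6    3.5]
yellow [485.1 155.7  22.2]
red [ 429.  -167.9   34. ]
lidtop [561.1  26.  163.1]
block [407.3 320.8  22.6]
```

View pics/c_top.png

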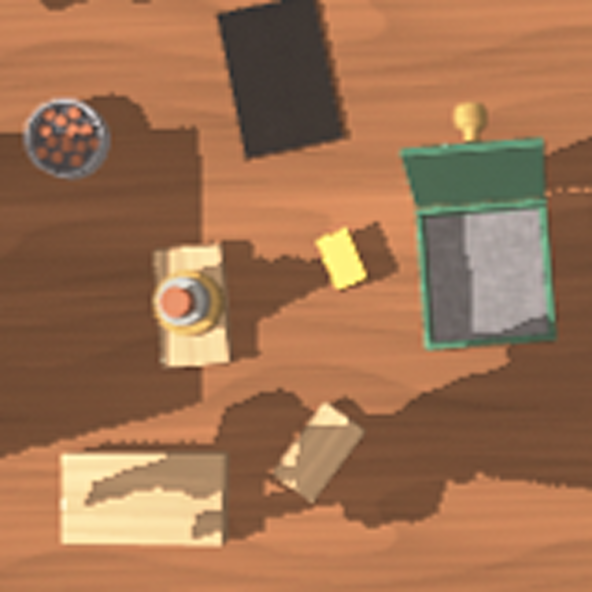

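View pics/c_side.png

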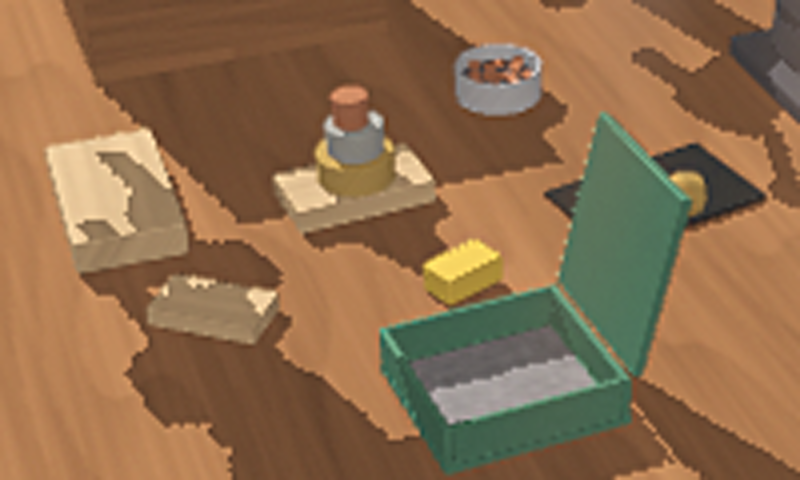

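The copper die's top is near (168,201) in the top view. The middle-sized beech piece is the one under the stack, and both decoys lie closer to the base. The next step is precise masks.

```bash
python3 - <<'E'
from h import *
I={n:cv2.imread(f"pics/{n}0.png") for n in("top","side")}
H={n:cv2.cvtColor(I[n],cv2.COLOR_BGR2HSV) for n in I}
def show(n,pts): print(n,[(p,H[n][p[1],p[0]].tolist()) for p in pts])
show("top",[(168,201),(171,203),(174,205),(177,203),(167,190),(178,213),(190,240),(150,190),(327,125),(319,128),(327,137),(340,150),(366,183),(366,197),(381,198),(395,190),(196,140),(205,160),(130,150)])
show("side",[(227,136),(228,143),(228,152),(215,157),(382,245),(382,256),(363,255),(300,320),(322,320),(340,350),(300,160),(262,128)])
Z=lambda a,x0,y0,x1,y1,f:cv2.resize(a[y0:y1,x0:x1],None,fx=f,fy=f,interpolation=cv2.INTER_NEAREST)
a=Z(I["top"],300,115,400,215,4); b=Z(I["side"],295,235,405,345,400/110)
c=Z(I["top"],145,180,195,230,8)
cv2.imwrite("pics/c2.png",cv2.hconcat([a,cv2.resize(b,(400,400))]))
E
```

```text
top [((168, 201), [10, 135, 234]), ((171, 203), [9, 135, 104]), ((174, 205), [14, 29, 116]), ((177, 203), [18, 140, 167]), ((167, 190), [19, 91, 246]), ((178, 213), [21, 85, 250]), ((190, 240), [11, 137, 127]), ((150, 190), [12, 139, 112]), ((327, 125), [30, 10, 221]), ((319, 128), [27, 11, 225]), ((327, 137), [16, 117, 223]), ((340, 150), [11, 142, 191]), ((366, 183), [21, 132, 244]), ((366, 197), [15, 117, 220]), ((381, 198), [13, 140, 135]), ((395, 190), [11, 143, 195]), ((196, 140), [13, 49, 63]), ((205, 160), [11, 141, 194]), ((130, 150), [165, 4, 140])]
side [((227, 136), [9, 140, 135]), ((228, 143), [54, 10, 125]), ((228, 152), [19, 147, 153]), ((215, 157), [18, 88, 227]), ((382, 245), [17, 119, 187]), ((382, 256), [17, 106, 199]), ((363, 255), [11, 97, 97]), ((300, 320), [20, 133, 216]), ((322, 320), [17, 110, 199]), ((340, 350), [13, 134, 188]), ((300, 160), [66, 67, 114]), ((262, 128), [10, 144, 135])]
```

View pics/c2.png

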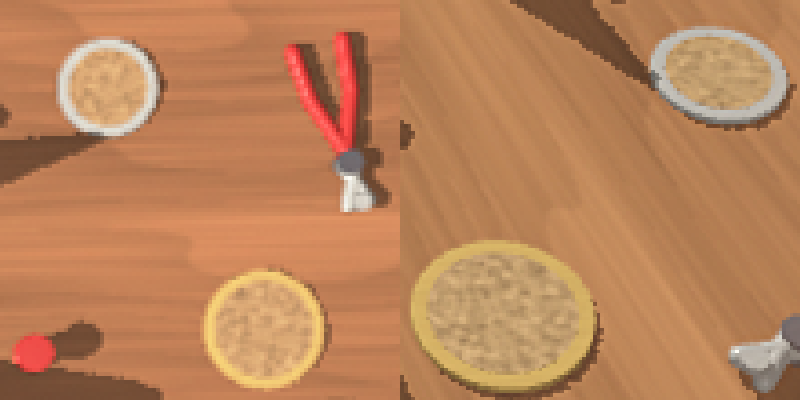

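The crops show both rests clean and unoccluded, at top pixels (327,137) and (366,197). Next come the fits.

```bash
cat > m1.py <<'E'
from h import *
I={n:cv2.imread(f"pics/{n}0.png") for n in("top","side")}
H={n:cv2.cvtColor(I[n],cv2.COLOR_BGR2HSV).astype(int) for n in I}
def circ(n,m,box,z):
    c=blobs(m.astype(np.uint8),box)[0]; h=cv2.convexHull(c)[:,0].astype(float)
    w=rays(n,h,z)[:,:2].astype(np.float32); e=cv2.fitEllipse(w.reshape(-1,1,2)) if len(w)>5 else None
    return np.round(e[0],1),np.round(e[1],1)
def rect(n,m,box,z):
    c=blobs(m.astype(np.uint8),box)[0][:,0]
    r=cv2.minAreaRect(rays(n,c,z)[:,:2].astype(np.float32)); return np.round(r[0],1),np.round(r[1],1),round(r[2],1)
T,S=H["top"],H["side"]
hue=lambda A,a,b:(A[...,0]>=a)&(A[...,0]<=b)
print("srest",circ("top",T[...,1]<60,(308,118,346,155),5),circ("side",S[...,1]<60,(355,235,410,275),5))
print("brest",circ("top",hue(T,14,30),(345,176,388,218),5),circ("side",hue(S,16,30)&(S[...,2]>150),(290,290,360,345),5))
print("tin",circ("top",T[...,1]<60,(122,142,152,172),28))
print("pad",rect("top",T[...,2]<85,(170,110,220,165),5))
print("copper",circ("top",hue(T,0,12)&(T[...,2]>150),(158,190,172,210),92))
print("steel",circ("top",(T[...,1]<60),(158,190,185,215),68))
print("block",rect("top",hue(T,15,25)&(T[...,1]<115),(150,180,195,225),20))
g=hue(T,60,90)&(T[...,1]>60)
P=cloud("top",np.load("top0.npy"))
m=g&(abs(P[...,2]-36)<9)
c=[x for x in blobs(m.astype(np.uint8),(222,150,280,225),3)]
w=np.vstack([rays("top",x[:,0],36)[:,:2] for x in c]).astype(np.float32)
r=cv2.minAreaRect(w); print("case",r, P[m][:,:2].min(0),P[m][:,:2].max(0))
# block/dies via side
print("copper side",[ray("side",x,92).round(1) for x in [(227.5,132.5)]])
E
python3 m1.py
```

```text
srest (array([ 658.3, -239. ]), array([84.9, 86. ])) (array([ 657., -237.]), array([85.8, 89.8]))
brest (array([ 446.1, -364.5]), array([103.1, 105.5])) (array([ 445.8, -361.4]), array([102.3, 103.4]))
tin (array([600.9, 411.3]), array([71. , 78.6]))
pad (array([658.9, 216.3]), array([138.7,  91.5]), 10.5)
copper (array([444.8, 297.9]), array([25.6, 27.8]))
steel (array([445.9, 296. ]), array([41. , 44.5]))
block (array([462. , 301.2]), array([69.9, 63.2]), 4.3)
case ((465.4137878417969, 26.277530670166016), (126.64273071289062, 116.77178955078125), 3.0842370986938477) [400.62784974 -33.77522975] [530.94110235  86.36484833]
copper side [array([446.9, 305.6,  92. ])]
```

Request:
servo_tool(
  moves=[0.05, -0.06, 0.05, 0, 1, 0.12, -0.15, 0.05, 0.03, 1, 0.19, -0.23, 0.05, 0.06, 1, 0.26, -0.31, 0.05, 0.09, 1, 0.33, -0.39, 0.03, 0.128, 1, 0.4, -0.48, 0, 0.128, 1, 0.47, -0.56, -0.05, 0.128, 1, 0.54, -0.645, -0.1, 0.128, 1, 0.58, -0.7, -0.14, 0.128, 1, 0.614, -0.733, -0.16, 0.128, 1, 0.614, -0.733, -0.16, 0.128, 1, 0.614, -0.733, -0.16, 0.128, 1],
)

```text
t: 1.1
eef_pos: [445.6, 297.8, 149.7]
tcp_rot: [-3.141, -0.002, -3.067]
ft_force: [0.4, 1.1, 0.5]
opening: 0.999
grip_force: 0.0
```

```bash
python3 - <<'E'
from h import *
p,d=snap("side","s1"); q,_=snap("top","t1"); print(state()["eef_pos"])
for n,X in(("side",(445,299,151)),("side",(445,299,92)),("top",(445,299,151))): print(n,proj(n,X))
a=cv2.resize(p[70:190,170:290],None,fx=5,fy=5,interpolation=cv2.INTER_NEAREST)
cv2.imwrite("pics/s1c.png",a)
E
```

```text
[444.80259554 299.52226487 150.85000831]
side [226.34574323 115.65582117]
side [227.52461595 133.62449122]
top [161.87188914 200.14203427]
```

View pics/s1c.png

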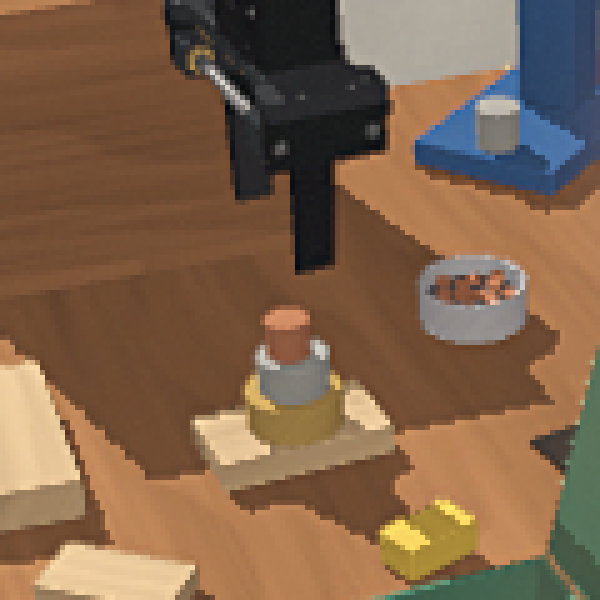

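The side view shows the fingers straddling the stack: tip midpoint at (227,116), copper top at (227,134), both matching the projections. Descend, grip, lift.

Request:
servo_tool(
  moves=[0, 0, -0.09, 0, 1, 0, 0, -0.17, 0, 1, 0, 0, -0.197, 0, 1, 0, 0, -0.197, 0, 1, 0, 0, -0.197, 0, 0, 0, 0, -0.197, 0, 0, 0, 0, -0.197, 0, 0, 0, 0, -0.197, 0, 0, 0, 0, -0.197, 0, 0, 0, 0, -0.197, 0, 0, 0, 0, -0.197, 0, 0, 0, 0, -0.197, 0, 0],
)

```text
t: 2.2
eef_pos: [445.1, 299.1, 72.0]
tcp_rot: [3.141, 0.0, -3.064]
ft_force: [-0.2, 0.1, -0.3]
opening: 0.498
grip_force: 0.0
```

Request:
servo_tool(
  moves=[0, 0, 0, 0, 0, 0, 0, 0, 0, 0, 0, 0, 0, 0, 0, 0, 0, 0, 0, 0, 0, 0, 0, 0, 0, 0, 0, 0, 0, 0, 0, 0, 0.03, 0, 0, 0, 0, 0.1, 0, 0, 0, 0, 0.15, 0, 0, 0, 0, 0.15, 0, 0],
)

```text
t: 3.03
eef_pos: [446.2, 299.8, 135.1]
tcp_rot: [3.14, 0.005, -3.064]
ft_force: [0.2, 0.2, -0.6]
opening: 0.274
grip_force: 30.0
```

Request:
servo_tool(
  moves=[0.003, -0.08, 0, 0, 0, 0.008, -0.18, 0, -0.006, 0, 0.012, -0.28, 0, -0.006, 0, 0.016, -0.38, 0, -0.006, 0, 0.02, -0.48, 0, -0.006, 0, 0.025, -0.58, 0, -0.006, 0, 0.03, -0.65, 0, -0.006, 0, 0.03, -0.683, 0, -0.006, 0, 0.03, -0.683, 0, -0.006, 0, 0.03, -0.683, 0, -0.006, 0, 0.03, -0.683, -0.05, -0.006, 0, 0.03, -0.683, -0.1, -0.006, 0],
)

```text
t: 4.03
eef_pos: [457.4, 26.9, 91.7]
tcp_rot: [-3.141, 0.002, -3.082]
ft_force: [0.7, 0.3, -1.9]
opening: 0.277
grip_force: 30.0
```

```bash
python3 - <<'E'
from h import *
p,d=snap("side","s2"); q,_=snap("top","t2"); print(state()["eef_pos"])
a=cv2.resize(p[110:230,210:330],(480,480),interpolation=cv2.INTER_NEAREST)
b=cv2.resize(q[150:230,210:290],(320,320),interpolation=cv2.INTER_NEAREST)
b=cv2.copyMakeBorder(b,0,160,0,0,cv2.BORDER_CONSTANT)
cv2.imwrite("pics/s2c.png",cv2.hconcat([a,b]))
E
```

```text
[455.64316029  27.10625425  89.77304726]
```

View pics/s2c.png

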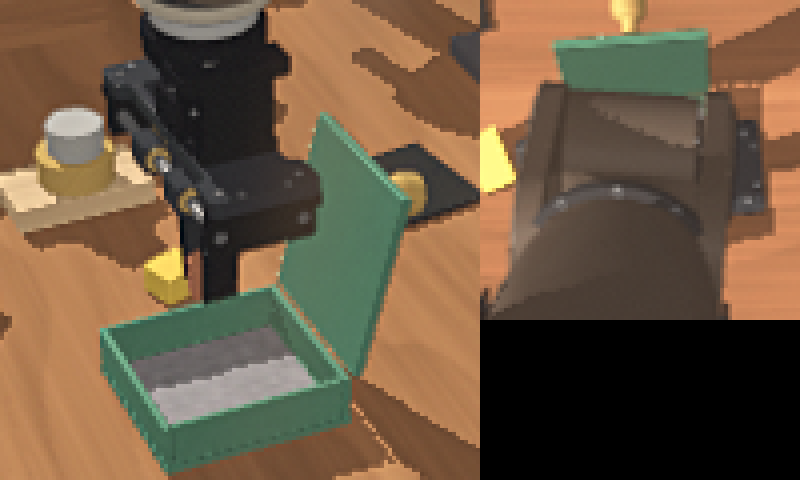

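The copper die is held over the case, with the gripper clear of the lid (side crop, lid from column 280). Lower it.

Request:
servo_tool(
  moves=[0, 0, -0.07, 0, 0, 0, 0, -0.14, 0, 0, 0, 0, -0.18, 0, 0, 0, 0, -0.195, 0, 0, 0, 0, -0.202, 0, 0, 0, 0, -0.204, 0, 0, 0, 0, -0.204, 0, 0],
)

```text
t: 4.72
eef_pos: [457.5, 26.2, 11.1]
tcp_rot: [-3.142, 0.001, -3.083]
ft_force: [0.6, 0.4, -0.7]
opening: 0.277
grip_force: 30.0
```

Request:
servo_tool(
  moves=[0, 0, -0.003, 0, 0, 0, 0, -0.003, 0, 0, 0, 0, -0.003, 0, 0.45, 0, 0, -0.003, 0, 0.45, 0, 0, -0.003, 0, 0.45, 0, 0, -0.003, 0, 0.45, 0, 0, 0.02, 0, 0.5, 0, 0, 0.1, 0, 0.6, 0, 0, 0.2, 0, 0.6, 0, 0, 0.3, 0, 0.6, 0, 0, 0.4, 0, 0.6, 0, 0, 0.45, 0, 0.6],
)

```text
t: 5.72
eef_pos: [457.6, 26.0, 195.2]
tcp_rot: [-3.141, 0.005, -3.083]
ft_force: [0.7, 0.7, 0.1]
opening: 0.6
grip_force: 0.0
```

```bash
python3 - <<'E'
from h import *
p,d=snap("side","s3"); print(state()["eef_pos"])
a=cv2.resize(p[110:230,210:330],(600,600),interpolation=cv2.INTER_NEAREST)
cv2.imwrite("pics/s3c.png",a)
# lid corners guesses: project for th
c=np.array([465.4,26.3]);f=np.radians(3.3);ex=np.array([np.cos(f),np.sin(f)]);ey=np.array([-ex[1],ex[0]])
for th in(1.65,1.75,1.85):
    xy=c+ex*(65+130*np.cos(th)); z=36.5+130*np.sin(th)
    print(th,xy,z,[proj("side",[*(xy+s*60*ey),z]).round(1) for s in(1,-1)])
print([proj("side",[*(c+s*60*ey+65*u*ex),36]).round(1) for s in(1,-1) for u in(1,-1)])
E
```

```text
[458.58918648  25.90593443 196.94037484]
1.65 [520.02355814  29.44957455] 166.09245369900947 [array([275.4, 140.3]), array([296. , 163.1])]
1.75 [507.15865425  28.70778885] 164.4181730936118 [array([270.8, 141.9]), array([291.1, 164.9])]
1.85 [494.52489328  27.97933078] 161.465776386789 [array([266.3, 144. ]), array([286.3, 167.1])]
[array([278.9, 181. ]), array([234.4, 192.4]), array([298.4, 205.2]), array([251.2, 218.3])]
```

View pics/s3c.png

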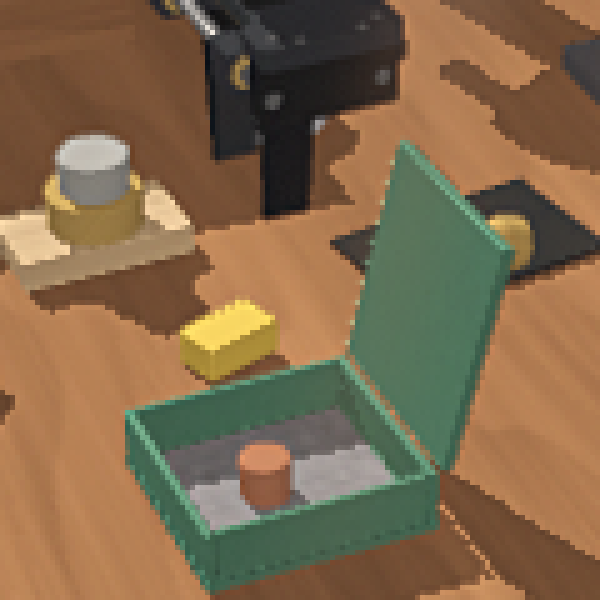

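The copper die stands upright in the case, at crop (267,475). The lid leans back at about 1.8 rad. Now go behind the lid with the fingers straddling the knob.

Request:
servo_tool(
  moves=[0.02, 0.001, 0.06, 0, 0.6, 0.1, 0.006, 0.07, 0, 0.6, 0.2, 0.012, 0.07, 0, 0.6, 0.3, 0.018, 0.07, 0, 0.6, 0.4, 0.023, 0.07, 0, 0.6, 0.433, 0.025, 0.06, 0, 0.6, 0.433, 0.025, 0.06, 0, 0.6, 0.433, 0.025, 0, 0, 0.6, 0.433, 0.025, -0.09, 0, 0.6, 0.433, 0.025, -0.146, 0, 0.6, 0.433, 0.025, -0.146, 0, 0.6, 0.433, 0.025, -0.146, 0, 0.6],
)

```text
t: 6.77
eef_pos: [629.3, 35.9, 132.0]
tcp_rot: [3.141, -0.002, -3.083]
ft_force: [-0.0, -0.0, 0.1]
opening: 0.602
grip_force: 0.0
```

```bash
python3 - <<'E'
from h import *
p,d=snap("side","s4"); print(state()["eef_pos"])
cv2.imwrite("pics/s4c.png",cv2.resize(p[70:220,210:360],(600,600),interpolation=cv2.INTER_NEAREST))
for th in np.radians([104,90,75,60,45,30,20,10,5,0]):
    X=65-95*np.cos(th)+8*np.sin(th)+10; z=36.5+95*np.sin(th)+8*np.cos(th)
    print(round(np.degrees(th)),"dx,dy,dz frac",np.round([(X-165)*.9983/400,(X-165)*.0576/400,(z-131.9)/400],3))
E
```

```text
[630.1481211   35.91273735 133.276358  ]
104 dx,dy,dz frac [-0.148 -0.009 -0.013]
90 dx,dy,dz frac [-0.205 -0.012 -0.001]
75 dx,dy,dz frac [-0.267 -0.015 -0.004]
60 dx,dy,dz frac [-0.326 -0.019 -0.023]
45 dx,dy,dz frac [-0.378 -0.022 -0.056]
30 dx,dy,dz frac [-0.42  -0.024 -0.102]
20 dx,dy,dz frac [-0.441 -0.025 -0.138]
10 dx,dy,dz frac [-0.455 -0.026 -0.178]
5 dx,dy,dz frac [-0.459 -0.026 -0.198]
0 dx,dy,dz frac [-0.462 -0.027 -0.219]
```

View pics/s4c.png

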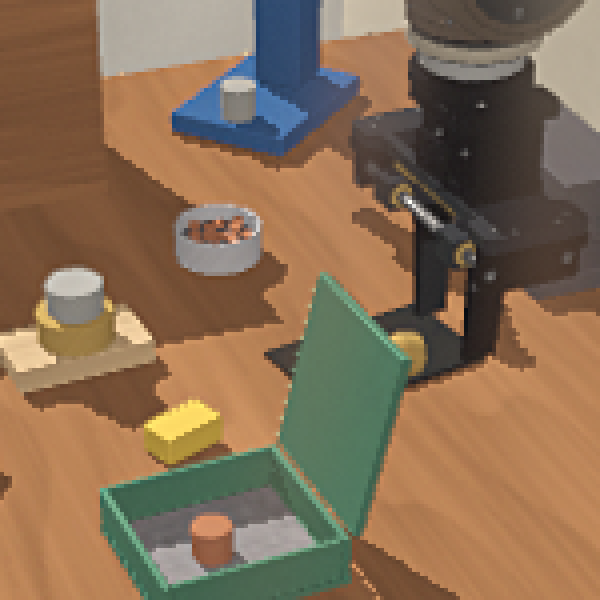

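The fingers are behind the lid, either side of the knob at (410,350). Push it over.

Request:
servo_tool(
  moves=[-0.06, -0.003, 0, 0, 0.6, -0.11, -0.006, 0, 0, 0.6, -0.16, -0.009, 0, 0, 0.6, -0.205, -0.012, 0, 0, 0.6, -0.236, -0.014, 0, 0, 0.6, -0.267, -0.015, -0.004, 0, 0.6, -0.297, -0.017, -0.012, 0, 0.6, -0.326, -0.019, -0.023, 0, 0.6, -0.353, -0.02, -0.039, 0, 0.6, -0.378, -0.022, -0.056, 0, 0.6, -0.378, -0.022, -0.056, 0, 0.6],
)

```text
t: 7.73
eef_pos: [478.0, 27.1, 110.7]
tcp_rot: [-3.142, 0.001, -3.083]
ft_force: [-0.8, -0.7, -0.4]
opening: 0.601
grip_force: 0.0
```

Request:
servo_tool(
  moves=[-0.023, -0.001, -0.023, 0, 0.6, -0.042, -0.002, -0.046, 0, 0.6, -0.054, -0.003, -0.064, 0, 0.6, -0.063, -0.003, -0.082, 0, 0.6, -0.071, -0.004, -0.102, 0, 0.6, -0.077, -0.004, -0.122, 0, 0.6, -0.081, -0.004, -0.142, 0, 0.6, -0.084, -0.005, -0.158, 0, 0.6, -0.084, -0.005, -0.164, 0, 0.6, -0.084, -0.005, -0.168, 0, 0.6, -0.084, -0.005, -0.168, 0, 0.6],
)

```text
t: 8.65
eef_pos: [445.8, 25.1, 44.3]
tcp_rot: [-3.141, 0.002, -3.083]
ft_force: [-9.1, -0.9, 39.4]
opening: 0.595
grip_force: 19.8
```

Request:
servo_tool(
  moves=[0, 0, 0.02, 0, 0.6, 0, 0, 0.1, 0, 0.8, 0, 0, 0.2, 0, 1, 0, 0, 0.27, 0, 1, 0, 0.05, 0.27, 0, 1],
)

```text
t: 9.07
eef_pos: [448.0, 43.8, 155.2]
tcp_rot: [-3.14, 0.008, -3.085]
ft_force: [0.7, 0.5, 0.3]
opening: 0.822
grip_force: 0.0
```

```bash
cat > m2.py <<'E'
from h import *
import sys
q,_=snap("top",sys.argv[1]); p,_=snap("side",sys.argv[2]); print(state()["eef_pos"])
T=cv2.cvtColor(q,cv2.COLOR_BGR2HSV).astype(int); S=cv2.cvtColor(p,cv2.COLOR_BGR2HSV).astype(int)
def circ(n,m,box,z):
    b=blobs(m.astype(np.uint8),box,4)
    w=rays(n,cv2.convexHull(b[0])[:,0],z)[:,:2].astype(np.float32)
    e=cv2.fitEllipse(w.reshape(-1,1,2)); return np.round(e[0],1),np.round(e[1],1)
E
cat m2.py > m3.py; cat >> m3.py <<'E'
print("steel top",circ("top",(T[...,1]<70),(155,185,190,218),68))
print("steel side",circ("side",(S[...,1]<70)&(S[...,2]>150),(212,125,245,165),68), circ("side",(S[...,1]<70),(212,125,245,165),68))
z=circ("top",(T[...,0]>59)&(T[...,0]<90)&(T[...,1]>60),(222,150,280,225),44.5) ; print("lid",z)
cv2.imwrite("pics/s5c.png",cv2.hconcat([cv2.resize(q[150:230,140:290],(750,400),interpolation=cv2.INTER_NEAREST)]))
E
python3 m3.py t5 s5
```

```text
[446.12518069  46.20309631 151.70042606]
steel top (array([445.8, 296.7]), array([42.3, 45.5]))
steel side (array([445.6, 301.7]), array([43. , 43.1])) (array([441.9, 285.4]), array([46.6, 87. ]))
lid (array([412.9, -25.9]), array([16.4, 19.4]))
```

View pics/s5c.png

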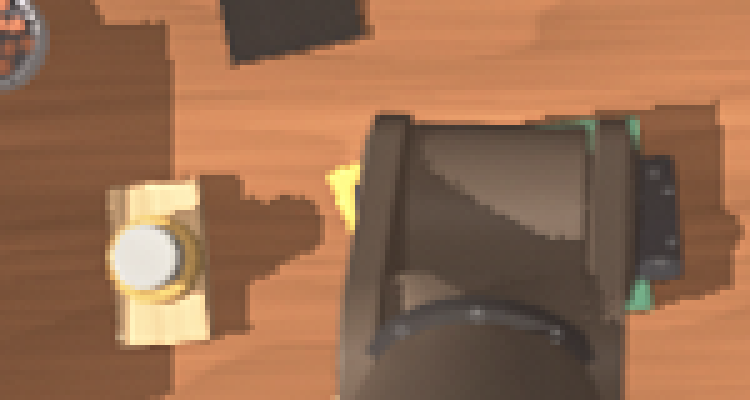

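The top crop shows the lid flat and shut under the wrist, and the steel die free on top of the stack at about (168,201). Fetch the steel die.

Request:
servo_tool(
  moves=[0, 0.1, 0, 0, 1, 0, 0.2, 0, 0, 1, 0, 0.3, 0, 0, 1, 0, 0.4, 0, 0, 1, 0, 0.5, 0, 0, 1, 0, 0.59, 0, 0, 1, 0, 0.635, 0, 0, 1, 0, 0.635, -0.02, 0, 1, 0, 0.635, -0.1, 0, 1, 0, 0.635, -0.18, 0, 1, 0, 0.635, -0.24, 0, 0.9, 0, 0.635, -0.256, 0, 0.8],
)

```text
t: 10.17
eef_pos: [443.9, 297.4, 43.9]
tcp_rot: [-3.139, -0.006, -3.083]
ft_force: [-0.7, -0.5, -0.4]
opening: 0.913
grip_force: 0.0
```

Request:
servo_tool(
  moves=[0, 0, 0, 0, 0.6, 0, 0, 0, 0, 0, 0, 0, 0, 0, 0, 0, 0, 0, 0, 0, 0, 0, 0, 0, 0, 0, 0, 0, 0, 0, 0, 0, 0, 0, 0, 0, 0, 0, 0, 0, 0, 0, 0, 0, 0, 0, 0, 0, 0, 0, 0, 0, 0, 0, 0],
)

```text
t: 11.08
eef_pos: [445.7, 299.4, 48.5]
tcp_rot: [3.141, 0.001, -3.083]
ft_force: [-1.5, -0.6, 7.0]
opening: 0.448
grip_force: 30.0
```

Request:
servo_tool(
  moves=[0, 0, 0.02, 0, 0, 0, 0, 0.1, 0, 0, 0, 0, 0.18, 0, 0, 0.01, -0.05, 0.2, 0, 0, 0.05, -0.13, 0.2, 0, 0, 0.09, -0.22, 0.2, 0, 0, 0.13, -0.31, 0.2, 0, 0, 0.16, -0.4, 0.2, 0, 0, 0.2, -0.49, 0.2, 0, 0, 0.23, -0.58, 0.2, 0, 0, 0.265, -0.67, 0.2, 0, 0, 0.265, -0.67, 0.2, 0, 0],
)

```text
t: 12.08
eef_pos: [553.5, 25.8, 128.2]
tcp_rot: [-3.141, 0.001, -3.087]
ft_force: [-0.8, 0.9, -2.6]
opening: 0.447
grip_force: 30.0
```

Request:
servo_tool(
  moves=[0.035, -0.09, 0, 0, 0, 0.07, -0.18, 0, 0, 0, 0.11, -0.27, 0, 0, 0, 0.14, -0.36, 0, 0, 0, 0.18, -0.45, 0, 0, 0, 0.21, -0.54, 0, 0, 0, 0.25, -0.63, 0, 0, 0, 0.265, -0.672, 0, 0, 0, 0.265, -0.672, -0.05, 0, 0, 0.265, -0.672, -0.12, 0, 0, 0.265, -0.672, -0.16, 0, 0, 0.265, -0.672, -0.16, 0, 0],
)

```text
t: 13.08
eef_pos: [655.4, -236.9, 60.0]
tcp_rot: [3.138, -0.006, -3.083]
ft_force: [-0.7, 0.7, -2.7]
opening: 0.448
grip_force: 30.0
```

```bash
cat m2.py > m4.py; cat >> m4.py <<'E'
c=np.array([657.7,-237.8,5])
z=state()["eef_pos"]
u=proj("side",z); print(u)
for dz in (-4,20): print(dz,proj("side",[z[0],z[1],z[2]+dz]))
m=(S[...,1]<70)&(S[...,2]>100)
b=(int(u[0])-30,int(u[1])-60,int(u[0])+40,int(u[1])+40)
for x in blobs(m.astype(np.uint8),b,10)[:4]: print(cv2.boundingRect(x),cv2.contourArea(x))
cv2.imwrite("pics/s6c.png",cv2.resize(p[b[1]-30:b[3],b[0]:b[2]],None,fx=5,fy=5,interpolation=cv2.INTER_NEAREST)[:600,:800])
print(b)
E
python3 m4.py t6 s6
```

```text
[ 657.33197245 -237.49649199   63.9902884 ]
[385.35482386 235.65704008]
-4 [385.12595498 236.99803847]
20 [386.51374588 228.86663405]
(364, 224, 38, 45) 945.5
(375, 202, 10, 9) 23.0
(394, 220, 5, 7) 10.5
(355, 175, 425, 275)
```

View pics/s6c.png

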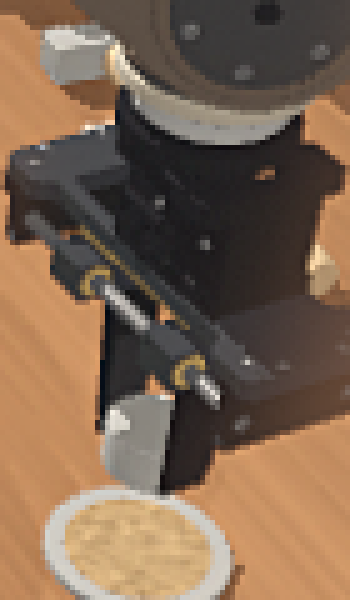

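The steel die is gripped upright over the steel rest. Lower it and release.

Request:
servo_tool(
  moves=[0, 0, -0.06, 0, 0, 0, 0, -0.11, 0, 0, 0, 0, -0.128, 0, 0, 0, 0, -0.134, 0, 0, 0, 0, -0.137, 0, 0, 0, 0, -0.138, 0, 0, 0, 0, -0.138, 0, 0, 0, 0, -0.138, 0, 0],
)

```text
t: 13.85
eef_pos: [657.9, -237.8, 9.8]
tcp_rot: [-3.141, 0.001, -3.083]
ft_force: [-0.5, -0.3, -2.5]
opening: 0.447
grip_force: 30.0
```

Request:
servo_tool(
  moves=[0, 0, -0.002, 0, 0, 0, 0, -0.003, 0, 0, 0, 0, -0.003, 0, 0, 0, 0, -0.003, 0, 0.6, 0, 0, -0.003, 0, 0.6, 0, 0, -0.003, 0, 0.6, 0, 0, -0.003, 0, 0.8, 0, 0, 0.01, 0, 1, 0, 0, 0.08, 0, 1, 0, 0, 0.16, 0, 1, 0, 0, 0.24, 0, 1, 0, 0.1, 0.26, 0, 1],
)

```text
t: 14.85
eef_pos: [659.3, -203.2, 118.0]
tcp_rot: [-3.137, 0.007, -3.088]
ft_force: [1.3, 0.3, 0.7]
opening: 0.96
grip_force: 0.0
```

Request:
servo_tool(
  moves=[-0.02, 0.1, 0, 0, 1, -0.06, 0.2, 0, 0, 1, -0.1, 0.3, 0, 0, 1, -0.14, 0.4, 0, 0, 1, -0.18, 0.5, 0, 0, 1, -0.22, 0.6, 0, 0, 1, -0.25, 0.6, 0, 0, 1],
)

```text
t: 15.43
eef_pos: [556.2, 46.8, 113.2]
tcp_rot: [3.141, 0.0, -3.08]
ft_force: [0.8, -0.1, 0.4]
opening: 1.001
grip_force: 0.0
```

```bash
cat m2.py > m5.py; cat >> m5.py <<'E'
print("steel top",circ("top",(T[...,1]<70)&(T[...,2]>225),(308,115,346,155),29))
print("steel side",circ("side",(S[...,1]<70)&(S[...,2]>215),(355,215,410,275),29))
print("brass top",circ("top",(T[...,0]>=17)&(T[...,0]<30)&(T[...,1]>118),(150,180,195,225),44))
print("brass side",circ("side",(S[...,0]>=17)&(S[...,0]<30)&(S[...,1]>118)&(S[...,2]>175),(205,130,250,170),44))
Z=lambda a,x0,y0,x1,y1:cv2.resize(a[y0:y1,x0:x1],(390,390),interpolation=cv2.INTER_NEAREST)
cv2.imwrite("pics/s7c.png",cv2.hconcat([Z(q,300,110,350,160),Z(p,200,120,260,180)]))
E
python3 m5.py t7 s7
```

```text
[555.77091655  44.34181271 113.22375096]
steel top (array([ 661.2, -237.5]), array([36.1, 43.1]))Traceback (most recent call last):
  File "m5.py", line 10, in <module>
    print("steel side",circ("side",(S[...,1]<70)&(S[...,2]>215),(355,215,410,275),29))
                       ~~~~^^^^^^^^^^^^^^^^^^^^^^^^^^^^^^^^^^^^^^^^^^^^^^^^^^^^^^^^^^
  File "m5.py", line 7, in circ
    w=rays(n,cv2.convexHull(b[0])[:,0],z)[:,:2].astype(np.float32)
                            ~^^^
IndexError: list index out of range
```

```bash
sed -i 's/^q,_=.*$/q=cv2.imread(f"pics\/{sys.argv[1]}.png");p=cv2.imread(f"pics\/{sys.argv[2]}.png")/' m5.py; sed -i 's/print("steel side".*/print(S[225:262:3,382].tolist())/; s/print("brass side".*/print(S[135:165:2,228].tolist())/' m5.py; python3 m5.py t7 s7
```

```text
steel top (array([ 661.2, -237.5]), array([36.1, 43.1]))
[[13, 134, 192], [13, 135, 191], [13, 136, 193], [13, 135, 187], [13, 133, 186], [13, 119, 189], [20, 19, 197], [21, 21, 197], [21, 20, 201], [19, 22, 126], [18, 19, 131], [18, 23, 135], [17, 129, 115]]
brass top (array([445.2, 297.2]), array([57.6, 63.5]))
[[12, 137, 110], [12, 138, 113], [12, 135, 113], [11, 134, 101], [20, 131, 232], [20, 130, 220], [21, 133, 218], [20, 130, 218], [20, 132, 221], [19, 141, 145], [18, 141, 155], [19, 142, 154], [17, 115, 148], [16, 99, 165], [16, 98, 167]]
```

View pics/s7c.png

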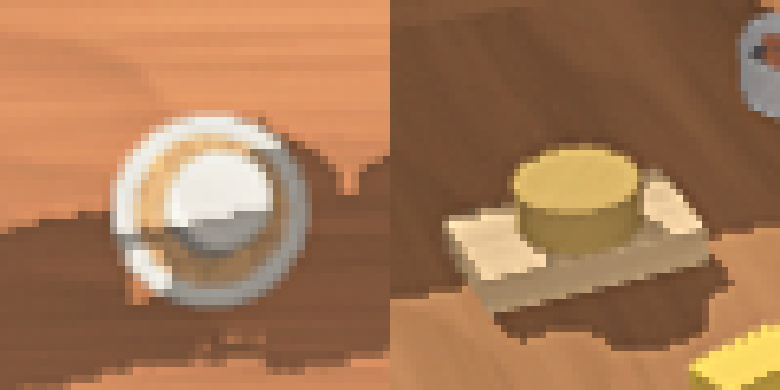

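Left: the steel die stands within the cork, at about (328,136). Right: the brass die on the block at about (244,152). Now the side-view numbers.

```bash
cat >> m5.py <<'E'
print("steel side",circ("side",(S[...,1]<70)&(S[...,2]>170),(370,228,396,262),29))
print("brass side",circ("side",(S[...,0]>=17)&(S[...,0]<30)&(S[...,1]>118)&(S[...,2]>190),(212,135,245,170),44))
m=(S[...,1]<70)&(S[...,2]>170); print([cv2.boundingRect(x) for x in blobs(m.astype(np.uint8),(350,215,415,280),4)])
for n,X in (("side",[657.7,-237.8,29]),("top",[657.7,-237.8,29]),("top",[446,299,44]),("side",[446,299,44])): print(n,proj(n,X).round(1))
E
python3 m5.py t7 s7|tail -7
```

```text
steel side (array([ 656.7, -236.1]), array([40.9, 57.5]))
brass side (array([444.6, 301.9]), array([55.5, 57.7]))
[(370, 241, 31, 19), (364, 247, 5, 6)]
side [383.6 247.2]
top [327.3 135.4]
top [169.8 201.2]
side [228.8 147.6]
```

Request:
servo_tool(
  moves=[-0.03, 0.08, 0, 0, 1, -0.08, 0.18, 0, 0, 1, -0.12, 0.28, 0, 0, 1, -0.165, 0.38, 0, 0, 1, -0.21, 0.48, 0, 0, 1, -0.25, 0.58, 0, 0, 1, -0.281, 0.643, 0, 0, 1, -0.281, 0.643, -0.06, 0, 1, -0.281, 0.643, -0.14, 0, 0.9, -0.281, 0.643, -0.19, 0, 0.8, -0.281, 0.643, -0.21, 0, 0.8, -0.281, 0.643, -0.22, 0, 0.8],
)

```text
t: 16.53
eef_pos: [445.7, 299.0, 23.6]
tcp_rot: [-3.141, -0.001, -3.084]
ft_force: [-0.9, 0.0, -0.2]
opening: 0.814
grip_force: 0.0
```

Request:
servo_tool(
  moves=[0, 0, 0, 0, 0.7, 0, 0, 0, 0, 0.5, 0, 0, 0, 0, 0.5, 0, 0, 0, 0, 0.5, 0, 0, 0, 0, 0.5, 0, 0, 0, 0, 0.5, 0, 0, 0, 0, 0.5, 0, 0, 0, 0, 0.5],
)

```text
t: 17.2
eef_pos: [445.8, 299.7, 25.8]
tcp_rot: [3.141, 0.002, -3.083]
ft_force: [0.5, -1.2, 7.3]
opening: 0.615
grip_force: 30.0
```

Request:
servo_tool(
  moves=[0, 0, 0.02, 0, 0.4, 0, 0, 0.1, 0, 0.4, 0, 0, 0.18, 0, 0.4, 0, -0.03, 0.25, 0, 0.4, 0, -0.12, 0.27, 0, 0.4, 0, -0.22, 0.27, 0, 0.4, 0, -0.32, 0.27, 0, 0.4, 0, -0.42, 0.27, 0, 0.4, 0, -0.52, 0.27, 0, 0.4, 0, -0.62, 0.27, 0, 0.4, 0, -0.72, 0.27, 0, 0.4, 0, -0.82, 0.27, 0, 0.4],
)

```text
t: 18.2
eef_pos: [444.1, -30.1, 133.0]
tcp_rot: [3.141, -0.001, -3.083]
ft_force: [1.5, -0.1, -5.4]
opening: 0.615
grip_force: 30.0
```

Request:
servo_tool(
  moves=[0, -0.1, 0, 0, 0.4, 0, -0.2, 0, 0, 0.4, 0, -0.3, 0, 0, 0.4, 0, -0.4, 0, 0, 0.4, 0, -0.5, 0, 0, 0.4, 0, -0.6, 0, 0, 0.4, 0, -0.7, 0, 0, 0.4, 0.002, -0.8, 0, 0, 0.4, 0.002, -0.836, 0, 0, 0.4, 0.002, -0.836, -0.08, 0, 0.4, 0.002, -0.836, -0.16, 0, 0.4, 0.002, -0.836, -0.22, 0, 0.4],
)

```text
t: 19.2
eef_pos: [444.8, -362.2, 42.9]
tcp_rot: [3.14, -0.001, -3.084]
ft_force: [0.3, -0.0, -7.0]
opening: 0.616
grip_force: 30.0
```

Request:
servo_tool(
  moves=[0, 0, -0.05, 0, 0.4, 0, 0, -0.08, 0, 0.4, 0, 0, -0.085, 0, 0.4, 0, 0, -0.085, 0, 0.4, 0, 0, -0.085, 0, 0.4],
)

```text
t: 19.62
eef_pos: [446.2, -363.0, 11.5]
tcp_rot: [-3.141, 0.001, -3.083]
ft_force: [0.1, 0.4, -5.0]
opening: 0.617
grip_force: 30.0
```

Request:
servo_tool(
  moves=[0, 0, -0.002, 0, 0.4, 0, 0, -0.003, 0, 0.4, 0, 0, -0.003, 0, 0.4, 0, 0, -0.003, 0, 0.4],
)

```text
t: 19.95
eef_pos: [445.9, -362.9, 9.9]
tcp_rot: [-3.141, 0.0, -3.083]
ft_force: [0.4, 0.3, -5.8]
opening: 0.613
grip_force: 30.0
```

Request:
servo_tool(
  moves=[0, 0, -0.002, 0, 0.4, 0, 0, -0.003, 0, 0.4, 0, 0, -0.003, 0, 0.4, 0, 0, -0.003, 0, 0.75, 0, 0, -0.003, 0, 0.75, 0, 0, -0.003, 0, 0.75, 0, 0, -0.003, 0, 0.85, 0, 0, 0.02, 0, 0.9, 0, 0, 0.1, 0, 1, 0, 0, 0.18, 0, 1, 0, 0.05, 0.26, 0, 1, 0, 0.14, 0.26, 0, 1],
)

```text
t: 20.95
eef_pos: [447.8, -310.1, 119.1]
tcp_rot: [-3.135, 0.007, -3.086]
ft_force: [0.0, -0.7, -0.4]
opening: 0.999
grip_force: 0.0
```

Request:
servo_tool(
  moves=[0, 0.1, 0, 0, 1, 0, 0.2, 0, 0, 1, 0, 0.3, 0, 0, 1, 0, 0.4, 0, 0, 1, 0, 0.5, 0, 0, 1, 0, 0.6, 0, 0, 1, 0, 0.7, 0, 0, 1, 0, 0.8, 0, 0, 1, 0, 0.9, 0, 0, 1, 0, 0.9, 0, 0, 1],
)

```text
t: 21.78
eef_pos: [445.2, 58.4, 114.2]
tcp_rot: [3.141, 0.001, -3.078]
ft_force: [-0.9, -0.6, -0.1]
opening: 1.002
grip_force: 0.0
```

```bash
cat m2.py > m6.py; cat >> m6.py <<'E'
m=(S[...,0]>=18)&(S[...,0]<30)&(S[...,1]>120)
print([(cv2.boundingRect(x),cv2.contourArea(x)) for x in blobs(m.astype(np.uint8),(285,275,365,350),10)])
for n in("side","top"): print(n,proj(n,[446,-363,29]).round(1))
def rect(n,m,box,z):
    c=blobs(m.astype(np.uint8),box)[0][:,0]
    r=cv2.minAreaRect(rays(n,c,z)[:,:2].astype(np.float32)); return np.round(r[0],1),np.round(r[1],1),round(r[2],1)
print("block",rect("top",(T[...,0]>=15)&(T[...,0]<25)&(T[...,1]<115),(150,180,195,225),20))
print("block side",rect("side",(S[...,0]>=15)&(S[...,0]<25)&(S[...,1]<115)&(S[...,2]>185),(195,135,255,175),20))
Z=lambda a,x0,y0,x1,y1:cv2.resize(a[y0:y1,x0:x1],(390,390),interpolation=cv2.INTER_NEAREST)
cv2.imwrite("pics/s8c.png",cv2.vconcat([cv2.hconcat([Z(q,340,170,390,220),Z(p,280,270,370,360)])]))
E
python3 m6.py t8 s8
```

```text
[445.79600412  54.49553013 114.02597618]
[((298, 301, 51, 42), 1600.5)]
side [323.6 312.7]
top [366.8 196.6]
block (array([443.2, 300.1]), array([108.6,  61.9]), 3.1)
block side (array([438.5, 301.8]), array([100.8,  57.5]), 2.2)
```

View pics/s8c.png

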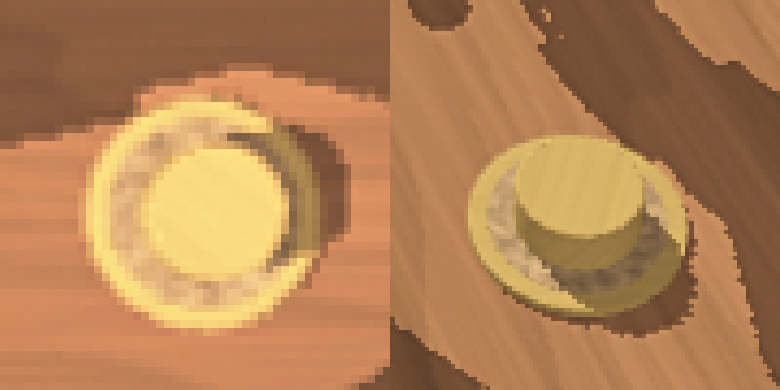

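The brass die sits centred on its rest: (367.3,196.7) against (366.8,196.6) expected in the top view, and (323.6,312.6) in the side view. Now the block.

Request:
servo_tool(
  moves=[-0.003, 0.1, 0, 0, 1, -0.006, 0.2, 0, 0, 1, -0.006, 0.3, 0, 0, 1, -0.006, 0.4, 0, 0, 1, -0.006, 0.5, 0, 0, 1, -0.006, 0.58, 0, 0, 1, -0.006, 0.617, 0, 0, 1, -0.006, 0.617, -0.08, 0, 1, -0.006, 0.617, -0.17, 0, 1, -0.006, 0.617, -0.23, 0, 1, -0.006, 0.617, -0.255, 0, 1, -0.006, 0.617, -0.262, 0, 1],
)

```text
t: 22.88
eef_pos: [443.6, 298.5, 7.3]
tcp_rot: [-3.141, -0.003, -3.085]
ft_force: [-0.4, 0.2, 1.1]
opening: 0.996
grip_force: 0.0
```

Request:
servo_tool(
  moves=[0, 0, -0.006, 0, 0.8, 0, 0, -0.008, 0, 0.6, 0, 0, -0.008, 0, 0.4, 0, 0, -0.008, 0, 0.4, 0, 0, -0.008, 0, 0.4, 0, 0, -0.008, 0, 0.4, 0, 0, -0.008, 0, 0.4, 0, 0, -0.008, 0, 0.4, 0, 0, -0.008, 0, 0.4],
)

```text
t: 23.63
eef_pos: [443.7, 300.2, 6.2]
tcp_rot: [3.141, 0.001, -3.083]
ft_force: [0.6, -0.2, 7.5]
opening: 0.652
grip_force: 30.0
```

Request:
servo_tool(
  moves=[0, 0, 0.03, 0, 0.4, 0, 0, 0.1, 0, 0.4, 0.04, -0.015, 0.15, 0.01, 0.4, 0.12, -0.045, 0.15, 0.02, 0.4, 0.2, -0.08, 0.15, 0.03, 0.4, 0.28, -0.11, 0.15, 0.04, 0.4, 0.36, -0.14, 0.15, 0.04, 0.4, 0.44, -0.17, 0.15, 0.04, 0.4, 0.52, -0.2, 0.15, 0.04, 0.4, 0.539, -0.209, 0.14, 0.04, 0.4, 0.539, -0.209, 0.1, 0.04, 0.4, 0.539, -0.209, 0.1, 0.04, 0.4],
)

```text
t: 24.63
eef_pos: [657.8, 215.5, 42.6]
tcp_rot: [-3.142, -0.004, -2.958]
ft_force: [-1.5, -0.5, -1.7]
opening: 0.648
grip_force: 30.0
```

```bash
cat m2.py > m7.py; cat >> m7.py <<'E'
def rect(n,m,box,z):
    c=np.vstack([x[:,0] for x in blobs(m.astype(np.uint8),box,20)])
    r=cv2.minAreaRect(rays(n,c,z)[:,:2].astype(np.float32)); return np.round(r[0],1),np.round(r[1],1),round(r[2],1)
s=state(); zt=s["eef_pos"][2]+13.8; print(zt,s["tcp_rot"])
u=proj("side",[*s["eef_pos"][:2],zt]); b=(int(u[0])-40,int(u[1])-35,int(u[0])+40,int(u[1])+40)
m=(S[...,0]>=15)&(S[...,0]<25)&(S[...,1]<115)&(S[...,1]>40)
print(u,b,[(cv2.boundingRect(x),cv2.contourArea(x)) for x in blobs(m.astype(np.uint8),b,10)], rect("side",m&(S[...,2]>185),b,zt))
ut=proj("top",[*s["eef_pos"][:2],zt]);b=(int(ut[0])-30,int(ut[1])-35,int(ut[0])+30,int(ut[1])+40)
m=(T[...,0]>=15)&(T[...,0]<25)&(T[...,1]<115)&(T[...,1]>40)
print(ut,[(cv2.boundingRect(x),cv2.contourArea(x)) for x in blobs(m.astype(np.uint8),b,10)])
t0=cv2.cvtColor(cv2.imread("pics/side0.png"),cv2.COLOR_BGR2HSV)
print("pad side",rect("side",(cv2.imread("pics/s5.png").max(2)<85),(270,140,340,172),5))
E
python3 m7.py t9 s9
```

```text
[658.09135176 216.47872768  44.9584079 ]
58.75840790493949 [ 3.14153606e+00 -2.03420715e-03 -2.95716832e+00]
[304.5331404  143.27759483] (264, 108, 344, 183) [((283, 137, 42, 22), 435.0)] (array([616.7, 208.7]), array([56. , 62.8]), 5.0)
[192.65248511 137.20046348] []
pad side (array([648.2, 267.1]), array([141.8, 201. ]), 10.4)
```

Request:
servo_tool(
  moves=[0, 0, -0.04, 0, 0.4, 0, 0, -0.07, 0, 0.4, 0, 0, -0.082, 0, 0.4, 0, 0, -0.085, 0, 0.4, 0, 0, -0.086, 0, 0.4, 0, 0, -0.086, 0, 0.4, 0, 0, -0.086, 0, 0.4],
)

```text
t: 25.32
eef_pos: [659.2, 216.4, 11.5]
tcp_rot: [3.142, 0.001, -2.957]
ft_force: [0.0, -0.0, -1.1]
opening: 0.649
grip_force: 30.0
```

Request:
servo_tool(
  moves=[0, 0, -0.002, 0, 0.4, 0, 0, -0.003, 0, 0.4, 0, 0, -0.003, 0, 0.4, 0, 0, -0.003, 0, 0.8, 0, 0, -0.003, 0, 0.8, 0, 0, -0.003, 0, 0.85, 0, 0, 0.01, 0, 0.85, 0, 0, 0.08, 0, 0.85, 0, 0, 0.17, 0, 0.85, 0, 0, 0.26, 0, 0.85, -0.03, -0.05, 0.34, 0, 0.85, -0.06, -0.12, 0.36, 0, 0.85],
)

```text
t: 26.32
eef_pos: [636.5, 169.7, 160.5]
tcp_rot: [3.141, 0.008, -2.955]
ft_force: [0.4, -0.4, 0.3]
opening: 0.849
grip_force: 0.0
```

Request:
servo_tool(
  moves=[-0.05, -0.1, 0, 0, 0.85, -0.1, -0.2, 0, 0, 0.85, -0.15, -0.3, 0, 0, 0.85, -0.2, -0.4, 0, 0, 0.85, -0.25, -0.5, 0, 0, 0.85, -0.3, -0.6, 0, 0, 0.85, -0.35, -0.7, 0, 0, 0.85, -0.35, -0.8, 0, 0, 0.85, -0.35, -0.9, 0, 0, 0.85, -0.35, -0.9, 0, 0, 0.85, -0.35, -0.9, 0, 0, 0.85],
)

```text
t: 27.23
eef_pos: [494.8, -195.2, 155.4]
tcp_rot: [-3.141, 0.001, -2.961]
ft_force: [0.2, 0.6, 0.5]
opening: 0.846
grip_force: 0.0
```

```bash
cat m2.py > m8.py; cat >> m8.py <<'E'
def rect(n,m,box,z):
    c=np.vstack([x[:,0] for x in blobs(m.astype(np.uint8),box,20)])
    r=cv2.minAreaRect(rays(n,c,z)[:,:2].astype(np.float32)); return np.round(r[0],1),np.round(r[1],1),round(r[2],1)
m=(T[...,0]>=15)&(T[...,0]<28)&(T[...,1]<125)&(T[...,1]>40)&(T[...,2]>100)
print("block",rect("top",m,(170,110,222,170),25)); print("pad",rect("top",(T[...,2]<85)|m,(170,110,222,170),5))
g=(T[...,0]>59)&(T[...,0]<90)&(T[...,1]>60); print("lid",rect("top",g,(215,140,290,235),44.5))
print("tin",circ("top",T[...,1]<60,(122,142,152,172),28))
cv2.imwrite("pics/fin.png",cv2.vconcat([cv2.resize(q[105:225,110:290],(600,400)),cv2.resize(p[90:230,170:380],(600,200*2))[100:300]]))
E
python3 m8.py t10 s10
```

```text
[ 494.78219862 -191.82267115  155.15043823]
block (array([659.7, 215.2]), array([112.4,  64. ]), 11.5)
pad (array([659.2, 216.9]), array([138. ,  90.4]), 10.5)
lid (array([465.4,  26.3]), array([127.6, 116.7]), 2.9)
tin (array([600.9, 411.6]), array([70.8, 79.4]))
```

View pics/fin.png

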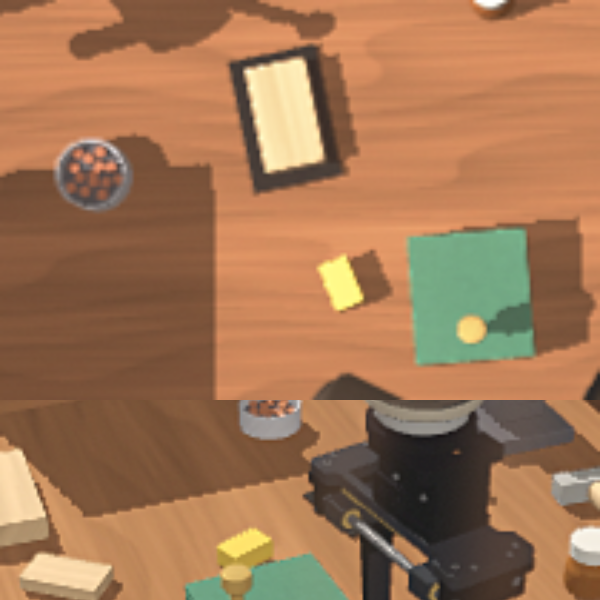

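The final picture shows the block centred and lengthways on the pad (within 2 mm and 1°), the lid flat and shut on the case, and the tin unmoved. Hand in.

```bash
python3 -c "
from cell import *
print(job_done())"
```

```text
the job is handed in; nothing more can be done
None
```

I handed the job in at about 27 s of the 141 s. The copper die is upright in the shut case, the steel and brass dies are on their rests within about 2 mm of centre by the pictures, the block is centred lengthways on the pad, and the tin has not moved.

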